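Load the router's magazine from the setting stand, station by station

TASK

Move the four router tool holders from the plywood setting stand into the aluminium magazine rail in the same order counted from the white end: the holder nearest the stand's white end cap goes into the pocket nearest the magazine's white end cap, and so on along the row, so that each stands fully home and upright on its flange. Keep the holders upright and lower each one into its pocket before letting go; do not drop them in or knock any over.

Things in the scene. Friction and masses are not known exactly. Their poses are not given: they have to be found in the camera images.
- holder_red: Loose steel taper tool holder, red ring on its flange, a grey ball-nosed cutter 16 mm across, 29 mm long, pointing up; 0.42 kg, round. Origin: on the axis at the flange's underside, z up. Flange 46 mm wide, 0 to +20 mm; ring to +24; neck 30 wide; dark nut 34 wide at +38 to +60 (grip here from above); cutter to +89 at most. Below: taper 32 wide narrowing to 18 at -48, stud 13 wide to -70
- holder_blue: Loose steel taper tool holder, blue ring on its flange, a slim golden straight cutter 10 mm across, 29 mm long, pointing up; 0.42 kg, round. Origin: on the axis at the flange's underside, z up. Flange 46 mm wide, 0 to +20 mm; ring to +24; neck 30 wide; dark nut 34 wide at +38 to +60 (grip here from above); cutter to +89 at most. Below: taper 32 wide narrowing to 18 at -48, stud 13 wide to -70
- holder_yellow: Loose steel taper tool holder, yellow ring on its flange, a grey V-bit (a cone 27 mm across, point up), 29 mm long, pointing up; 0.42 kg, round. Origin: on the axis at the flange's underside, z up. Flange 46 mm wide, 0 to +20 mm; ring to +24; neck 30 wide; dark nut 34 wide at +38 to +60 (grip here from above); cutter to +89 at most. Below: taper 32 wide narrowing to 18 at -48, stud 13 wide to -70
- holder_green: Loose steel taper tool holder, green ring on its flange, a flat three-insert facing cutter 29 mm across, 21 mm long, pointing up; 0.42 kg, round. Origin: on the axis at the flange's underside, z up. Flange 46 mm wide, 0 to +20 mm; ring to +24; neck 30 wide; dark nut 34 wide at +38 to +60 (grip here from above); cutter to +89 at most. Below: taper 32 wide narrowing to 18 at -48, stud 13 wide to -70
- insert_red: Red plastic insert, fixed in the plywood stand: collar 58 mm wide, 5 mm thick, hole 35 mm wide. The holder with the red ring stands in it at the start, so it shows later where that holder stood. Origin: hole centre at the collar's underside, 77 mm above the worktop, z up
- insert_blue: Blue plastic insert, fixed in the plywood stand: collar 58 mm wide, 5 mm thick, hole 35 mm wide. The holder with the blue ring stands in it at the start, so it shows later where that holder stood. Origin: hole centre at the collar's underside, 77 mm above the worktop, z up
- insert_yellow: Yellow plastic insert, fixed in the plywood stand: collar 58 mm wide, 5 mm thick, hole 35 mm wide. The holder with the yellow ring stands in it at the start, so it shows later where that holder stood. Origin: hole centre at the collar's underside, 77 mm above the worktop, z up
- insert_green: Green plastic insert, fixed in the plywood stand: collar 58 mm wide, 5 mm thick, hole 35 mm wide. The holder with the green ring stands in it at the start, so it shows later where that holder stood. Origin: hole centre at the collar's underside, 77 mm above the worktop, z up
- setting_stand: Plywood stand in which the four holders start, in coloured inserts. Fixed, 336 mm long (own y), 80 wide (x); origin at the centre of its foot on the worktop, z up. Pockets at x = 0, y = +105, +35, -35, -105 mm; a holder's flange underside rests 82 mm above the worktop. White end cap at the +y end, black at -y
- magazine: Aluminium rail on blue feet with four empty pockets (black collars 58 mm wide, holes 35 mm). Fixed, 336 mm long (own y), 80 wide (x); origin at the centre of its foot on the worktop, z up. Pockets at x = 0, y = +105, +35, -35, -105 mm; a holder's flange underside rests 82 mm above the worktop. White end cap at the -y end, black at +y: the other way round than the stand

How it is judged:
By the outcome, as a careful person would: the job done as asked, in the order asked, and still so for the second after the job is handed in, with the robot touching nothing.
It also fails if it takes over 112 s, if anything falls off the work surface, if the arm or the gripper's body presses on something with over 40 N, if the wrist force passes 120 N, or if a joint passes its speed limit or range.

ROBOT

A 6-joint arm with a two-finger parallel gripper is mounted at the origin on the work surface; the furniture and walls round the work are solid. World frame = base frame: x ahead of the robot, y to its left, z up, the work surface at z = 0. Lengths are in m, angles in rad, forces in N, time in s.
With the tool pointing down it reaches from about 0.3 to 0.875 m from the base axis. Payload 6.4 kg.
Tool frame: the origin (TCP) lies where the fingers leave the gripper's body, on its centre line; the fingertips stand 73 mm ahead of it and the grasp point (between the pads) lies 54 mm ahead of it; z points along the fingers, y is the line along which they close (so a half turn about z gives the same grasp; the last joint's range is limited). The gripper opens to 85 mm and grips with 20 to 120 N. Pads are 22 mm wide; open, the fingers measure 114 mm over their backs; the gripper's body (76 mm by 85 mm) begins 54 mm behind the grasp point. The pads swing forward as they close: fully open they stand 13 mm farther back than shut.
Start: joints at [-1.477, 0.181, 1.607, -0, 1.354, -0.206], TCP at [0.17, -0.549, 0.304] pointing down, gripper open.
Joint ranges: [-2.99, 2.99], [-0.89, 2.07], [0.3, 2.58], [-1.14, 4.28], [0, 2.63], [-3.12, 3.12]. Speed limits (rad/s): [2.57, 2.57, 3.01, 3.14, 3.14, 3.14].

INTERFACE

Orientations are given as a unit quaternion [w, x, y, z].
In Python, from bench import ctrl gives the robot as it stands.
- The arm moves only by the tool carry_out, never from a script. Its argument "steps" is one flat list of numbers, 7 for each row, row after row: the shift along the tool's x, y, z in m, then the turn, a rotation vector about the tool's x, y, z in rad, then the opening, from 0 (shut) to 1 (fully open). In form: [dx, dy, dz, wx, wy, wz, claw, dx, dy, dz, wx, wy, wz, claw, ...]. A call has 1 to 20 rows; each row is the pose to reach, as a shift and turn from the pose commanded when the call began, along the tool's axes at that moment; what a row does not reach only later rows make up. A row lasts 1/10 s, in which the tool goes at most 50 mm and 8.59 degrees, less where a joint would pass 70% of its speed; a pose out of reach is approached as far as the arm can. A call with a gripper value outside its range is refused whole. The fingers move at their own pace and stop on an object; the grip force is fixed at half the most. Time passes only in rows, so rows that repeat a pose let the fingers close. It gives the time, the measured TCP pose, the force, the opening and the grip force at its end, in the units of the state.
- ctrl.get_obs(): the state, without advancing time (a new reading comes with each control period).
- ctrl.camera(name): name is "scene" or "top" or "wrist"; returns the picture (480x640x3 uint8, red, green, blue); there is no depth.
- ctrl.camera_params(name): a dict with "vertical_fov" (degrees; the focal length in pixels is half the picture's height over the tangent of half this angle, whatever the lens; pixels are square), "cx", "cy" (the principal point, pixels), "cam_to_world" (4x4, takes a point from camera to world coordinates); the wrist camera has in their place "hand_eye" (4x4, takes a point from camera to tool coordinates, whose origin is the TCP and whose axes are the flange's). Camera axes: x right, y down, z forward; pixel columns grow to the right and rows downward; lengths in m; the calibration is good to about 2 mm. A picture is of the moment at which its call begins: read the wrist's pose just before it. camera_params takes no time and is no camera call.
- ctrl.hand_in(): hands the job in; it is judged then, once.
The state is a dict: "time_s": time; "q": joint angles; "dq": joint speeds; "joint_efforts": joint torques, N m; "eef_pos": TCP position; "eef_rot": TCP orientation; "wrist_force": force on the tool from outside, world axes, zero at the start; "torque": the same for the moment, N m; "opening": opening from 0.0 (shut) to 1.0 (fully open); "grasp_force": force on a finger pad.
Only numpy, scipy, OpenCV 4.12 (cv2) and the standard library are available. Lean on these libraries where they do the work, as an engineer would, in place of code of your own. Each camera call takes 0.05 s, during which the arm holds its last target. There are 200 camera calls.

## Working session

There is one attempt and no reset: what is moved stays moved. The work goes in short steps, Python scripts to look and compute and a tool call to move; the robot and the scene stay as the last step left them, time stands still between calls to the robot, and variables do not carry over. Pictures are saved under pics/ and viewed, at most 14 in all, crops included, and the job is handed in when it is done.

Besides the shell and the picture viewer there is one more tool, called as a command line: name --argument value ..., lists and objects as JSON in quotes. carry_out: Moves the arm, as the interface text tells. Its arguments: {"type":"object","properties":{"steps":{"type":"array"}},"required":["steps"]}

```bash
ls; mkdir -p pics; python3 - <<'E'
from bench import ctrl
import cv2,numpy as np
np.set_printoptions(precision=4,suppress=True)
o=ctrl.get_obs();print(o)
for n in("scene","top","wrist"):
    cv2.imwrite(f"pics/{n}0.png",ctrl.camera(n)[:,:,::-1]);print(n,ctrl.camera_params(n))
E
```

```text
pics
{'time_s': 0.0, 'q': array([-1.4773,  0.1815,  1.608 ,  0.    ,  1.3538, -0.2063]), 'dq': array([ 0.0007,  0.003 , -0.0004, -0.0004, -0.0001, -0.0005]), 'joint_efforts': array([ -0.0011, -44.4872, -35.1342,  -0.0004,   0.0091,  -0.    ]), 'eef_pos': array([ 0.1698, -0.5489,  0.303 ]), 'eef_rot': array([-0.0009,  0.9888,  0.1493,  0.0001]), 'wrist_force': array([-0.6161,  0.6517,  0.0831]), 'torque': array([-0.0188, -0.0143,  0.0555]), 'grasp_force': 0.0, 'opening': 0.9993849903912754}
scene {'vertical_fov': 44.75460396817055, 'cx': 313.9609092113245, 'cy': 232.65219879335254, 'cam_to_world': array([[-0.7648, -0.3876,  0.5146,  0.0808],
       [-0.6439,  0.4351, -0.6293,  0.5579],
       [ 0.0201, -0.8127, -0.5823,  0.6114],
       [ 0.    ,  0.    ,  0.    ,  1.    ]])}
top {'vertical_fov': 44.86374778477558, 'cx': 321.3828291728649, 'cy': 235.3741898762643, 'cam_to_world': array([[-0.009 , -0.9904,  0.1382,  0.4268],
       [-0.9996,  0.0049, -0.0296, -0.01  ],
       [ 0.0286, -0.1384, -0.99  ,  0.9292],
       [ 0.    ,  0.    ,  0.    ,  1.    ]])}
wrist {'vertical_fov': 61.48555025405962, 'cx': 319.0154381944337, 'cy': 241.61724081615426, 'hand_eye': array([[ 0.0006, -0.9487, -0.3163,  0.0805],
       [ 1.    ,  0.0006,  0.0001, -0.0009],
       [ 0.0001, -0.3163,  0.9487, -0.068 ],
       [ 0.    ,  0.    ,  0.    ,  1.    ]])}
```

View pics/top0.png

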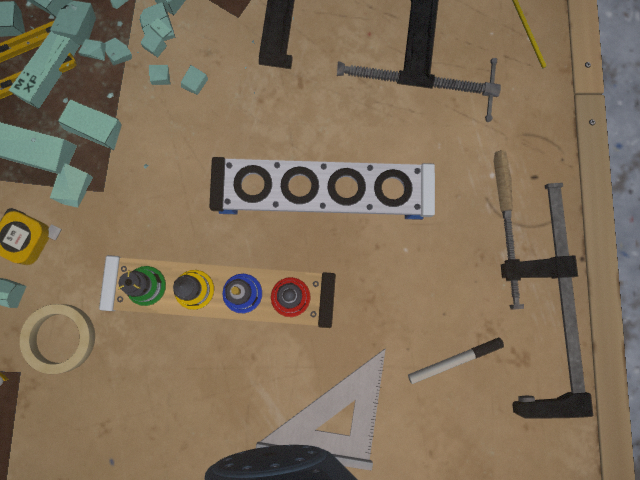

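View pics/scene0.png

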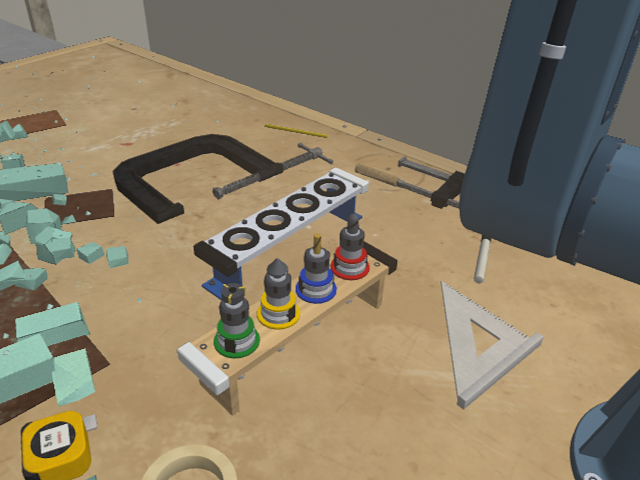

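The top view shows the stand with its white cap at left (105,283). From that end the holders are green (143,285), yellow (193,290), blue (242,293) and red (291,296). The magazine's white cap is at right (428,189), with pockets at 393, 347, 300 and 253. So green goes to px 393, yellow to 347, blue to 300 and red to 253.

```bash
cat > h.py <<'E'
from bench import ctrl
import cv2,numpy as np
from scipy.spatial.transform import Rotation as R
np.set_printoptions(precision=4,suppress=True)
def T_tool():
    o=ctrl.get_obs();q=o['eef_rot'];T=np.eye(4);T[:3,:3]=R.from_quat([q[1],q[2],q[3],q[0]]).as_matrix();T[:3,3]=o['eef_pos'];return T
def snap(n):
    p=ctrl.camera_params(n);T=p['cam_to_world'] if n!='wrist' else T_tool()@p['hand_eye']
    return ctrl.camera(n)[:,:,::-1].copy(),p,T
def ray(p,T,uv):
    f=240/np.tan(np.radians(p['vertical_fov']/2))
    d=T[:3,:3]@np.array([(uv[0]-p['cx'])/f,(uv[1]-p['cy'])/f,1]);return T[:3,3],d/np.linalg.norm(d)
def plane(p,T,uv,z):
    c,d=ray(p,T,uv);return c+d*(z-c[2])/d[2]
def proj(p,T,X):
    f=240/np.tan(np.radians(p['vertical_fov']/2));c=T[:3,:3].T@(np.asarray(X)-T[:3,3])
    return np.array([f*c[0]/c[2]+p['cx'],f*c[1]/c[2]+p['cy']])
def go(xyz,yawdir=None):
    "tool-frame shift to a world TCP point; yawdir: wanted world direction of tool x, tool down"
    T=T_tool();s=T[:3,:3].T@(np.array(xyz)-T[:3,3]);w=np.zeros(3)
    if yawdir is not None:
        x=np.array([*yawdir,0.])/np.linalg.norm(yawdir);z=np.array([0,0,-1.]);G=np.c_[x,np.cross(z,x),z]
        w=R.from_matrix(T[:3,:3].T@G).as_rotvec()
    print('shift',s,'rotvec',w)
E
python3 - <<'E'
from h import *
im,p,T=snap('top')
g=cv2.cvtColor(im,cv2.COLOR_BGR2GRAY);m=(g<60).astype(np.uint8)
P=[]
for u,v in [(253,184),(300,185),(347,187),(393,188)]:
    r=np.zeros_like(m);cv2.circle(r,(u,v),23,1,-1)
    c=max(cv2.findContours(m*r,cv2.RETR_EXTERNAL,cv2.CHAIN_APPROX_NONE)[0],key=cv2.contourArea)
    e=cv2.fitEllipse(c);P.append(plane(p,T,e[0],.082));print(e,P[-1])
P=np.array(P);print(np.diff(P,axis=0))
for n,u in dict(green=(143,285),yellow=(193,290),blue=(242,293),red=(291,296)).items():print(n,plane(p,T,u,.1))
for u in [(105,283),(326,300)]:print(plane(p,T,u,.082))
print(T_tool())
E
```

```text
((252.12701416015625, 183.2847442626953), (35.6024284362793, 36.675785064697266), 71.06784057617188) [0.6236 0.0669 0.082 ]
((299.12213134765625, 184.63064575195312), (35.52197265625, 36.6007080078125), 94.70258331298828) [ 0.6214 -0.0029  0.082 ]
((346.0145568847656, 186.0487518310547), (35.78886795043945, 36.416019439697266), 102.98200225830078) [ 0.6191 -0.0728  0.082 ]
((392.5906677246094, 187.39308166503906), (35.474430084228516, 36.75178909301758), 115.6078872680664) [ 0.6169 -0.1425  0.082 ]
[[-0.0022 -0.0698  0.    ]
 [-0.0023 -0.0699  0.    ]
 [-0.0022 -0.0697  0.    ]]
green [0.473  0.2177 0.1   ]
yellow [0.4655 0.1474 0.1   ]
blue [0.4607 0.0783 0.1   ]
red [0.4559 0.0091 0.1   ]
[0.4773 0.277  0.082 ]
[ 0.4504 -0.0412  0.082 ]
[[ 0.9554  0.2954 -0.0001  0.1698]
 [ 0.2954 -0.9554  0.0011 -0.5491]
 [ 0.0002 -0.0011 -1.      0.3033]
 [ 0.      0.      0.      1.    ]]
```

```bash
python3 -c "
from h import *
go([.54,.08,.42],[0.06,1])"
```

```text
shift [ 0.5395 -0.4918 -0.116 ] rotvec [-0.0008 -0.0009 -1.211 ]
```

carry_out --steps '[0.54,-0.492,-0.116,0,0,-1.211,1,0.54,-0.492,-0.116,0,0,-1.211,1,0.54,-0.492,-0.116,0,0,-1.211,1,0.54,-0.492,-0.116,0,0,-1.211,1,0.54,-0.492,-0.116,0,0,-1.211,1,0.54,-0.492,-0.116,0,0,-1.211,1,0.54,-0.492,-0.116,0,0,-1.211,1,0.54,-0.492,-0.116,0,0,-1.211,1,0.54,-0.492,-0.116,0,0,-1.211,1,0.54,-0.492,-0.116,0,0,-1.211,1,0.54,-0.492,-0.116,0,0,-1.211,1,0.54,-0.492,-0.116,0,0,-1.211,1,0.54,-0.492,-0.116,0,0,-1.211,1,0.54,-0.492,-0.116,0,0,-1.211,1,0.54,-0.492,-0.116,0,0,-1.211,1,0.54,-0.492,-0.116,0,0,-1.211,1,0.54,-0.492,-0.116,0,0,-1.211,1,0.54,-0.492,-0.116,0,0,-1.211,1,0.54,-0.492,-0.116,0,0,-1.211,1,0.54,-0.492,-0.116,0,0,-1.211,1]'

```text
time_s: 2.2
eef_pos: [0.5401, 0.0791, 0.4199]
eef_rot: [0.0, 0.729, 0.685, -0.0]
wrist_force: [-0.9, 0.5, 1.1]
opening: 1.0
grasp_force: 0.0
```

```bash
python3 -c "
from h import *
im,p,T=snap('wrist');cv2.imwrite('pics/w1.png',im);print(T_tool())"
```

```text
[[ 0.0616  0.9981  0.0001  0.5402]
 [ 0.9981 -0.0616 -0.0001  0.0792]
 [-0.0001  0.0001 -1.      0.42  ]
 [ 0.      0.      0.      1.    ]]
```

View pics/w1.png

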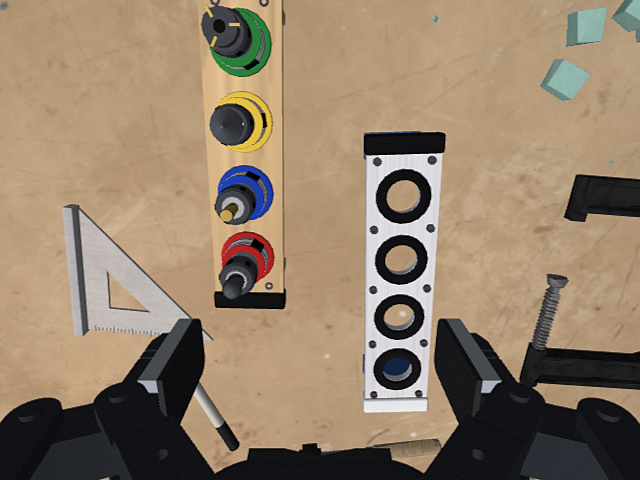

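The wrist view shows the holders down the left, green (220,35) to red (240,285), and the magazine collars at x≈400, rows 195, 259, 317 and 369, with its white cap at the bottom. Next I fit circles to the insert and magazine collars.

```bash
cat > fit.py <<'E'
from h import *
from scipy.optimize import least_squares
H=dict(green=(50,80),yellow=(22,32),blue=(105,125),red=(172,8))
def circ(P,r,c0):
    for k in range(3):
        d=np.abs(np.hypot(*(P-c0).T)-r);Q=P[d<[.006,.003,.0015][k]]
        c0=least_squares(lambda c:np.hypot(*(Q-c).T)-r,c0,loss='soft_l1',f_scale=.0005).x
    return c0,len(Q)
def inserts(im,p,T,init):
    hsv=cv2.cvtColor(im,cv2.COLOR_BGR2HSV);out={}
    for n,(a,b) in H.items():
        h=hsv[...,0];m=((h>=a)&(h<=b)) if a<b else ((h>=a)|(h<=b))
        m=(m&(hsv[...,1]>130)&(hsv[...,2]>50)).astype(np.uint8)
        r=np.zeros_like(m);u=proj(p,T,[*init[n],.082]);e=proj(p,T,[init[n][0]+.04,init[n][1],.082])
        cv2.circle(r,tuple(int(x) for x in u),int(np.hypot(*(e-u))),1,-1)
        cs=cv2.findContours(m*r,cv2.RETR_EXTERNAL,cv2.CHAIN_APPROX_NONE)[0]
        pts=np.concatenate([c[:,0] for c in cs if cv2.contourArea(c)>30])
        P=np.array([plane(p,T,q,.082)[:2] for q in pts.astype(float)])
        out[n]=circ(P,.029,np.array(init[n]));print(n,out[n])
    return out
def collars(im,p,T,init):
    m=(cv2.cvtColor(im,cv2.COLOR_BGR2GRAY)<75).astype(np.uint8);o=[]
    for c in init:
        r=np.zeros_like(m);u=proj(p,T,[*c,.082]);e=proj(p,T,[c[0]+.034,c[1],.082])
        cv2.circle(r,tuple(int(x) for x in u),int(np.hypot(*(e-u))),1,-1)
        c_=max(cv2.findContours(m*r,cv2.RETR_EXTERNAL,cv2.CHAIN_APPROX_NONE)[0],key=cv2.contourArea)[:,0]
        P=np.array([plane(p,T,q,.082)[:2] for q in c_.astype(float)]);o.append(circ(P,.029,np.array(c)));print(o[-1])
    return o
INS=dict(green=(.473,.2177),yellow=(.4665,.1474),blue=(.461,.078),red=(.456,.009))
MAG=[(.6236,.0669),(.6214,-.0029),(.6191,-.0728),(.6169,-.1425)]
E
python3 - <<'E'
from fit import *
for n in('top','wrist'):
    im,p,T=snap(n);print(n);inserts(im,p,T,INS);collars(im,p,T,MAG)
E
```

```text
top
green (array([0.4744, 0.2226]), 53)Traceback (most recent call last):
  File "<stdin>", line 3, in <module>
  File "fit.py", line 17, in inserts
    pts=np.concatenate([c[:,0] for c in cs if cv2.contourArea(c)>30])
ValueError: need at least one array to concatenate
```

```bash
python3 - <<'E'
from fit import *
p=ctrl.camera_params('top');im=cv2.imread('pics/top0.png');inserts(im,p,p['cam_to_world'],INS);collars(im,p,p['cam_to_world'],MAG)
im,p,T=snap('wrist');print('wrist');inserts(im,p,T,INS);collars(im,p,T,MAG)
E
```

```text
green (array([0.4738, 0.2217]), 55)
yellow (array([0.4674, 0.1509]), 80)
blue (array([0.4629, 0.0811]), 43)
red (array([0.4558, 0.0108]), 96)
(array([0.6245, 0.067 ]), 54)
(array([ 0.6218, -0.0036]), 52)
(array([ 0.6202, -0.0726]), 55)
(array([ 0.6176, -0.142 ]), 64)
wrist
green (array([0.4739, 0.2214]), 97)
yellow (array([0.468 , 0.1514]), 99)
blue (array([0.4623, 0.0815]), 85)
red (array([0.4573, 0.0124]), 100)
(array([0.6256, 0.0689]), 102)
(array([0.6237, 0.0002]), 87)
(array([ 0.6206, -0.0694]), 99)
(array([ 0.6188, -0.1384]), 97)
```

```bash
python3 -c "
from h import *
go([.621,.014,.40]);go([.465,.167,.40])"
```

```text
shift [-0.0605  0.0845  0.02  ] rotvec [0. 0. 0.]
shift [ 0.0827 -0.0805  0.02  ] rotvec [0. 0. 0.]
```

carry_out --steps '[-0.06,0.085,0.02,0,0,0,1,-0.06,0.085,0.02,0,0,0,1,-0.06,0.085,0.02,0,0,0,1,-0.06,0.085,0.02,0,0,0,1,-0.06,0.085,0.02,0,0,0,1,-0.06,0.085,0.02,0,0,0,1]'

```text
time_s: 2.95
eef_pos: [0.6211, 0.0161, 0.4009]
eef_rot: [0.0, 0.728, 0.686, 0.0]
wrist_force: [0.2, -0.3, 0.7]
opening: 1.005
grasp_force: 0.0
```

```bash
python3 -c "
from fit import *
im,p,T=snap('wrist');collars(im,p,T,MAG);cv2.imwrite('pics/w2.png',im);print(T[:3,3],T_tool()[:3,3])"
```

```text
(array([0.6259, 0.0674]), 94)
(array([ 0.6245, -0.0008]), 92)
(array([ 0.6211, -0.0704]), 97)
(array([ 0.6195, -0.1393]), 92)
[0.625  0.0977 0.4689] [0.6211 0.0162 0.4011]
```

carry_out --steps '[0.143,-0.165,0,0,0,0,1,0.143,-0.165,0,0,0,0,1,0.143,-0.165,0,0,0,0,1,0.143,-0.165,0,0,0,0,1,0.143,-0.165,0,0,0,0,1,0.143,-0.165,0,0,0,0,1,0.143,-0.165,0,0,0,0,1,0.143,-0.165,0,0,0,0,1]'

```text
time_s: 3.8
eef_pos: [0.4664, 0.1671, 0.4001]
eef_rot: [0.0, 0.728, 0.685, 0.0]
wrist_force: [0.4, 0.0, -0.1]
opening: 1.002
grasp_force: 0.0
```

```bash
python3 -c "
from fit import *
im,p,T=snap('wrist');inserts(im,p,T,INS);collars(im,p,T,MAG);cv2.imwrite('pics/w3.png',im);print(T_tool())
go([.457,.012,.285])"
```

```text
green (array([0.4746, 0.2201]), 87)
yellow (array([0.4689, 0.1512]), 89)
blue (array([0.4628, 0.0821]), 85)
red (array([0.4566, 0.0115]), 60)
(array([0.6236, 0.0699]), 117)
(array([0.6202, 0.0001]), 66)
(array([ 0.6207, -0.0676]), 48)
(array([ 0.6185, -0.1363]), 62)
[[ 0.0614  0.9981  0.0001  0.4665]
 [ 0.9981 -0.0614 -0.0003  0.1669]
 [-0.0003  0.0001 -1.      0.3998]
 [ 0.      0.      0.      1.    ]]
shift [-0.1551  0.      0.1149] rotvec [0. 0. 0.]
```

View pics/w3.png

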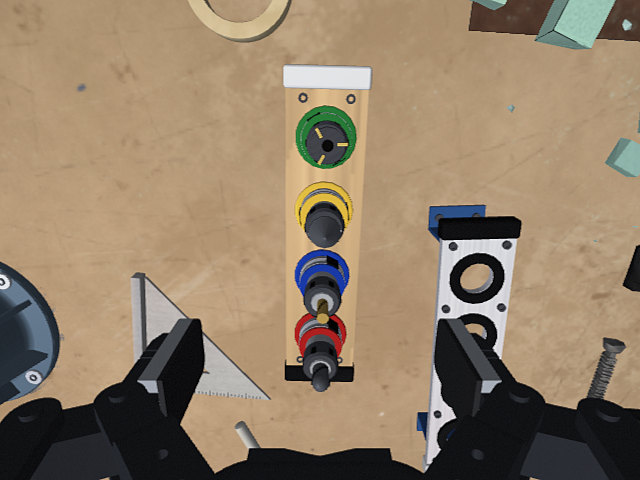

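The stand is sharp in this view: green (327,145), yellow (323,225), blue (322,300), red (320,365), and red lies between the finger lines. I'll grasp red now.

carry_out --steps '[-0.156,0,0.11,0,0,0,1,-0.156,0,0.11,0,0,0,1,-0.156,0,0.11,0,0,0,1,-0.156,0,0.11,0,0,0,1,-0.156,0,0.11,0,0,0,1,-0.156,0,0.213,0,0,0,1,-0.156,0,0.213,0,0,0,1,-0.156,0,0.213,0,0,0,1,-0.156,0,0.213,0,0,0,1,-0.156,0,0.213,0,0,0,0,-0.156,0,0.213,0,0,0,0,-0.156,0,0.213,0,0,0,0,-0.156,0,0.213,0,0,0,0,-0.156,0,0.213,0,0,0,0,-0.156,0,0.213,0,0,0,0,-0.156,0,0.213,0,0,0,0,-0.156,0,0.213,0,0,0,0]'

```text
time_s: 5.55
eef_pos: [0.4575, 0.0119, 0.1887]
eef_rot: [0.001, 0.728, 0.686, 0.001]
wrist_force: [0.8, 1.0, 6.1]
opening: 0.377
grasp_force: 58.9
```

```bash
python3 -c "
from fit import *
o=ctrl.get_obs();print(o['wrist_force'],o['torque'],o['opening'],o['grasp_force'],o['eef_pos'])
im,p,T=snap('wrist');cv2.imwrite('pics/w4.png',im)"
```

```text
[0.8441 1.0363 6.1331] [ 0.1549  0.1339 -0.0851] 0.3773223096431905 58.89352083206177 [0.4575 0.0119 0.1887]
```

View pics/w4.png

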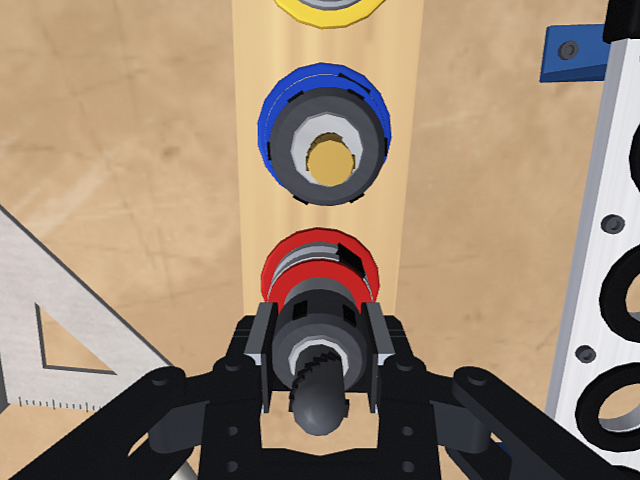

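Red is held between the pads, ring at (320,275) and cutter at (320,400), with no neighbours touched. Next: lift and hover over the black-end pocket.

carry_out --steps '[0,0,-0.04,0,0,0,0,0,0,-0.08,0,0,0,0,0,0,-0.12,0,0,0,0,0,0,-0.15,0,0,0,0,0.0666,0.1641,-0.15,0,0,0,0,0.0666,0.1641,-0.15,0,0,0,0,0.0666,0.1641,-0.15,0,0,0,0,0.0666,0.1641,-0.15,0,0,0,0,0.0666,0.1641,-0.15,0,0,0,0,0.0666,0.1641,-0.1,0,0,0,0,0.0666,0.1641,-0.1,0,0,0,0,0.0666,0.1641,-0.1,0,0,0,0,0.0666,0.1641,-0.1,0,0,0,0]'

```text
time_s: 6.9
eef_pos: [0.6245, 0.0685, 0.2891]
eef_rot: [0.001, 0.728, 0.686, 0.001]
wrist_force: [0.5, 0.8, -4.1]
opening: 0.378
grasp_force: 62.8
```

```bash
python3 -c "
from fit import *
im,p,T=snap('wrist');cv2.imwrite('pics/w5.png',im);collars(im,p,T,MAG)
X=T_tool();print(X, [proj(p,T,(X@[0,0,h,1])[:3]) for h in (.103,.173)])
im,p,T=snap('scene');cv2.imwrite('pics/s5.png',im[100:400,150:550])
o=ctrl.get_obs();print(o['wrist_force'],o['opening'])"
```

```text
(array([0.6251, 0.068 ]), 136)
(array([ 0.62  , -0.0069]), 80)
(array([ 0.6192, -0.0713]), 81)
(array([ 0.6196, -0.1385]), 84)
[[ 0.0602  0.9982  0.0038  0.6248]
 [ 0.9982 -0.0602 -0.0003  0.0685]
 [-0.0001  0.0038 -1.      0.2896]
 [ 0.      0.      0.      1.    ]] [array([322.114 , 292.6551]), array([321.5436, 244.2027])]
[ 0.5617  0.9947 -5.2524] 0.37690350352941765
```

View pics/w5.png

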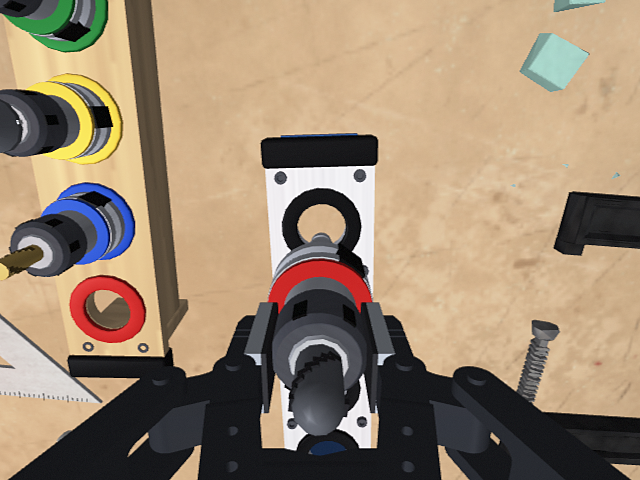

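View pics/s5.png

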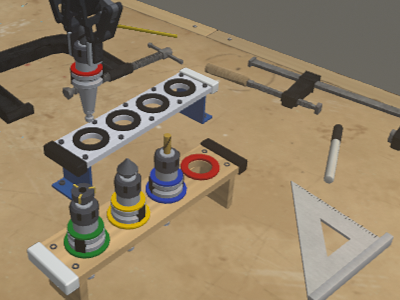

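Red hovers above its pocket: collar centre (322,225), stud tip (321,238), in agreement with the numbers (0.5 mm). The scene crop confirms it is upright. Now I lower it.

carry_out --steps '[0,0,0.025,0,0,0,0,0,0,0.045,0,0,0,0,0,0,0.06,0,0,0,0,0,0,0.075,0,0,0,0,0,0,0.075,0,0,0,0]'

```text
time_s: 7.5
eef_pos: [0.623, 0.0687, 0.2099]
eef_rot: [-0.001, 0.728, 0.686, -0.001]
wrist_force: [-1.5, -0.4, -4.6]
opening: 0.374
grasp_force: 62.9
```

carry_out --steps '[0,0,0.008,0,0,0,0,0,0,0.015,0,0,0,0,0,0,0.02,0,0,0,0,0,0,0.023,0,0,0,0,0,0,0.023,0,0,0,0]'

```text
time_s: 8.0
eef_pos: [0.6243, 0.0687, 0.1891]
eef_rot: [0.0, 0.728, 0.686, 0.0]
wrist_force: [-0.1, 0.0, -5.2]
opening: 0.377
grasp_force: 62.9
```

carry_out --steps '[0,0,0.001,0,0,0,0,0,0,0.002,0,0,0,0,0,0,0.003,0,0,0,0,0,0,0.003,0,0,0,0]'

```text
time_s: 8.4
eef_pos: [0.6245, 0.0687, 0.1887]
eef_rot: [0.001, 0.728, 0.686, 0.0]
wrist_force: [-6.1, -0.3, 11.7]
opening: 0.375
grasp_force: 64.7
```

Red is seated: z matches the pick height and contact is light. Release, then go to blue.

carry_out --steps '[0,0,0,0,0,0,1,0,0,0,0,0,0,1,0,0,0,0,0,0,1,0,0,0,0,0,0,1,0,0,-0.04,0,0,0,1,0,0,-0.08,0,0,0,1,0,0,-0.11,0,0,0,1,0,0,-0.12,0,0,0,1,0.0026,-0.1623,-0.12,0,0,0,1,0.0026,-0.1623,-0.12,0,0,0,1,0.0026,-0.1623,-0.12,0,0,0,1,0.0026,-0.1623,-0.12,0,0,0,1,0.0026,-0.1623,-0.12,0,0,0,1]'

```text
time_s: 9.7
eef_pos: [0.4605, 0.0814, 0.3052]
eef_rot: [-0.0, 0.728, 0.686, -0.0]
wrist_force: [1.2, -0.3, 0.4]
opening: 0.999
grasp_force: 0.0
```

```bash
python3 -c "
from fit import *
im,p,T=snap('wrist');cv2.imwrite('pics/w6.png',im);inserts(im,p,T,INS)
print(T_tool())
im,p,T=snap('scene');cv2.imwrite('pics/s6.png',im[100:400,150:550])
go([.4627,.0813,.187])"
```

```text
green (array([0.475 , 0.2221]), 143)
yellow (array([0.4691, 0.1509]), 197)
blue (array([0.463 , 0.0815]), 117)
red (array([0.4574, 0.0144]), 170)
[[ 0.0599  0.9982  0.0009  0.4622]
 [ 0.9982 -0.0599 -0.0001  0.0811]
 [-0.      0.0009 -1.      0.3058]
 [ 0.      0.      0.      1.    ]]
shift [ 0.0004 -0.0005  0.1191] rotvec [0. 0. 0.]
```

View pics/s6.png

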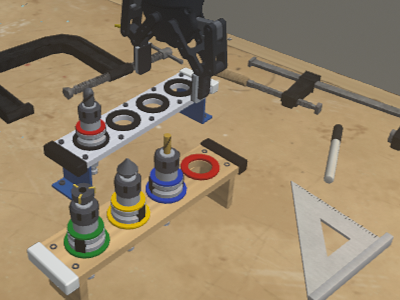

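Red stands upright in the black-end pocket, crop (90,125), and the gripper is over blue. Grasp blue, lift, and hover over the next pocket.

carry_out --steps '[0.0003,0,0.04,0,0,0,1,0.0003,0,0.08,0,0,0,1,0.0003,0,0.11,0,0,0,1,0.0003,0,0.119,0,0,0,1,0.0003,0,0.119,0,0,0,1,0.0003,0,0.119,0,0,0,0,0.0003,0,0.119,0,0,0,0,0.0003,0,0.119,0,0,0,0,0.0003,0,0.119,0,0,0,0,0.0003,0,0.119,0,0,0,0,0.0003,0,0.119,0,0,0,0,0.0003,0,0.119,0,0,0,0]'

```text
time_s: 11.0
eef_pos: [0.4633, 0.0813, 0.1884]
eef_rot: [0.001, 0.728, 0.686, 0.001]
wrist_force: [0.6, 0.5, 5.3]
opening: 0.38
grasp_force: 59.0
```

carry_out --steps '[0,0,-0.04,0,0,0,0,0,0,-0.08,0,0,0,0,0,0,-0.12,0,0,0,0,0,0,-0.16,0,0,0,0,-0.0729,0.1643,-0.16,0,0,0,0,-0.0729,0.1643,-0.16,0,0,0,0,-0.0729,0.1643,-0.16,0,0,0,0,-0.0729,0.1643,-0.16,0,0,0,0,-0.0729,0.1643,-0.16,0,0,0,0,-0.0729,0.1643,-0.1,0,0,0,0,-0.0729,0.1643,-0.1,0,0,0,0,-0.0729,0.1643,-0.1,0,0,0,0,-0.0729,0.1643,-0.1,0,0,0,0]'

```text
time_s: 12.3
eef_pos: [0.6218, -0.0009, 0.2881]
eef_rot: [0.0, 0.728, 0.686, 0.0]
wrist_force: [0.0, -0.3, -3.8]
opening: 0.374
grasp_force: 62.3
```

```bash
python3 -c "
from fit import *
im,p,T=snap('wrist');cv2.imwrite('pics/w7.png',im);collars(im,p,T,[MAG[1]])
X=T_tool();print(X, [proj(p,T,(X@[0,0,h,1])[:3]) for h in (.103,.173)])
o=ctrl.get_obs();print(o['wrist_force'],o['opening'])"
```

```text
(array([ 0.6231, -0.002 ]), 117)
[[ 0.0595  0.9982  0.0027  0.6223]
 [ 0.9982 -0.0595 -0.0005 -0.001 ]
 [-0.0003  0.0027 -1.      0.2891]
 [ 0.      0.      0.      1.    ]] [array([322.8255, 293.3642]), array([322.1679, 244.6779])]
[-0.7157  0.1526 -3.8071] 0.374658411075893
```

View pics/w7.png

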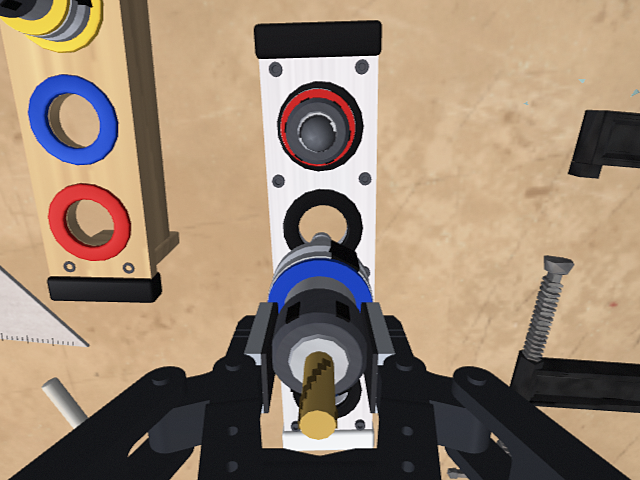

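Blue is over the second pocket, collar (323,228) and stud tip (321,238). Red sits centred in its pocket at (320,127). The offset is within 1 mm, so I lower.

carry_out --steps '[0,0,0.025,0,0,0,0,0,0,0.045,0,0,0,0,0,0,0.06,0,0,0,0,0,0,0.075,0,0,0,0,0,0,0.075,0,0,0,0]'

```text
time_s: 12.85
eef_pos: [0.6209, -0.0011, 0.2102]
eef_rot: [-0.001, 0.728, 0.686, -0.001]
wrist_force: [0.1, -0.1, -4.0]
opening: 0.38
grasp_force: 62.5
```

carry_out --steps '[0,0,0.008,0,0,0,0,0,0,0.015,0,0,0,0,0,0,0.02,0,0,0,0,0,0,0.023,0,0,0,0,0,0,0.024,0,0,0,0,0,0,0.025,0,0,0,0,0,0,0.025,0,0,0,0]'

```text
time_s: 13.55
eef_pos: [0.6222, -0.0014, 0.1884]
eef_rot: [0.0, 0.728, 0.686, 0.0]
wrist_force: [-3.1, 0.0, 4.3]
opening: 0.381
grasp_force: 63.5
```

carry_out --steps '[0,0,0,0,0,0,1,0,0,0,0,0,0,1,0,0,0,0,0,0,1,0,0,0,0,0,0,1,0,0,-0.04,0,0,0,1,0,0,-0.08,0,0,0,1,0,0,-0.11,0,0,0,1,0,0,-0.12,0,0,0,1,0.1429,-0.1622,-0.12,0,0,0,1,0.1429,-0.1622,-0.12,0,0,0,1,0.1429,-0.1622,-0.12,0,0,0,1,0.1429,-0.1622,-0.12,0,0,0,1,0.1429,-0.1622,-0.12,0,0,0,1,0.1429,-0.1622,-0.12,0,0,0,1,0.1429,-0.1622,-0.12,0,0,0,1]'

```text
time_s: 15.05
eef_pos: [0.4689, 0.1509, 0.3066]
eef_rot: [0.0, 0.728, 0.686, -0.0]
wrist_force: [0.5, -0.1, 0.4]
opening: 0.996
grasp_force: 0.0
```

```bash
python3 -c "
from h import *
print(T_tool());go([.4688,.1511,.187])"
```

```text
[[ 0.0594  0.9982  0.0003  0.4689]
 [ 0.9982 -0.0594 -0.0005  0.1509]
 [-0.0005  0.0004 -1.      0.3066]
 [ 0.      0.      0.      1.    ]]
shift [ 0.0003 -0.0002  0.1196] rotvec [0. 0. 0.]
```

carry_out --steps '[0.0003,0,0.04,0,0,0,1,0.0003,0,0.08,0,0,0,1,0.0003,0,0.11,0,0,0,1,0.0003,0,0.119,0,0,0,1,0.0003,0,0.119,0,0,0,1,0.0003,0,0.119,0,0,0,0,0.0003,0,0.119,0,0,0,0,0.0003,0,0.119,0,0,0,0,0.0003,0,0.119,0,0,0,0,0.0003,0,0.119,0,0,0,0,0.0003,0,0.119,0,0,0,0,0.0003,0,0.119,0,0,0,0]'

```text
time_s: 16.25
eef_pos: [0.4695, 0.1515, 0.1894]
eef_rot: [0.001, 0.728, 0.686, 0.001]
wrist_force: [1.1, -0.6, 6.5]
opening: 0.38
grasp_force: 59.1
```

carry_out --steps '[0,0,-0.04,0,0,0,0,0,0,-0.08,0,0,0,0,0,0,-0.12,0,0,0,0,0,0,-0.16,0,0,0,0,0,0,-0.18,0,0,0,0,-0.213,0.1642,-0.18,0,0,0,0,-0.213,0.1642,-0.18,0,0,0,0,-0.213,0.1642,-0.18,0,0,0,0,-0.213,0.1642,-0.18,0,0,0,0,-0.213,0.1642,-0.18,0,0,0,0,-0.213,0.1642,-0.18,0,0,0,0,-0.213,0.1642,-0.18,0,0,0,0,-0.213,0.1642,-0.14,0,0,0,0,-0.213,0.1642,-0.1,0,0,0,0,-0.213,0.1642,-0.1,0,0,0,0,-0.213,0.1642,-0.1,0,0,0,0]'

```text
time_s: 17.85
eef_pos: [0.6189, -0.0701, 0.2874]
eef_rot: [-0.001, 0.728, 0.686, -0.001]
wrist_force: [0.2, -0.3, -4.3]
opening: 0.377
grasp_force: 62.0
```

```bash
python3 -c "
from fit import *
im,p,T=snap('wrist');cv2.imwrite('pics/w8.png',im);collars(im,p,T,[MAG[2]])
X=T_tool();print(X)
o=ctrl.get_obs();print(o['wrist_force'],o['opening'])"
```

```text
(array([ 0.6207, -0.0719]), 120)
[[ 0.0592  0.9982  0.0014  0.62  ]
 [ 0.9982 -0.0592 -0.0003 -0.0706]
 [-0.0002  0.0014 -1.      0.2896]
 [ 0.      0.      0.      1.    ]]
[ 0.4008  0.1807 -3.7858] 0.37584601984842175
```

View pics/w8.png

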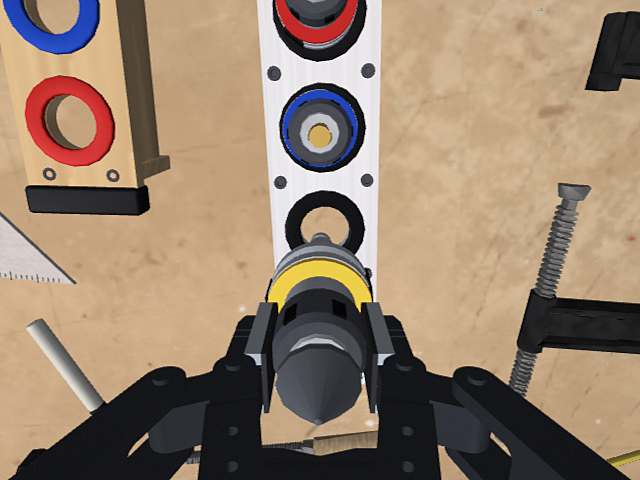

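Yellow is over the third pocket, collar (325,228) and stud tip (321,238). Blue stands centred at (320,130). Lower with a 0.5 mm correction.

carry_out --steps '[-0.0005,0.0005,0.025,0,0,0,0,-0.0005,0.0005,0.045,0,0,0,0,-0.0005,0.0005,0.06,0,0,0,0,-0.0005,0.0005,0.075,0,0,0,0,-0.0005,0.0005,0.075,0,0,0,0]'

```text
time_s: 18.4
eef_pos: [0.6194, -0.0713, 0.2115]
eef_rot: [-0.001, 0.728, 0.686, -0.001]
wrist_force: [-0.0, -0.8, -4.8]
opening: 0.376
grasp_force: 62.2
```

carry_out --steps '[0,0,0.008,0,0,0,0,0,0,0.015,0,0,0,0,0,0,0.02,0,0,0,0,0,0,0.023,0,0,0,0,0,0,0.024,0,0,0,0,0,0,0.025,0,0,0,0,0,0,0.025,0,0,0,0]'

```text
time_s: 19.1
eef_pos: [0.6202, -0.0716, 0.1894]
eef_rot: [0.0, 0.728, 0.686, -0.0]
wrist_force: [-4.2, 1.1, 4.9]
opening: 0.376
grasp_force: 63.4
```

carry_out --steps '[0,0,0,0,0,0,1,0,0,0,0,0,0,1,0,0,0,0,0,0,1,0,0,0,0,0,0,1,0,0,-0.04,0,0,0,1,0,0,-0.08,0,0,0,1,0,0,-0.11,0,0,0,1,0,0,-0.12,0,0,0,1,0.2833,-0.1624,-0.12,0,0,0,1,0.2833,-0.1624,-0.12,0,0,0,1,0.2833,-0.1624,-0.12,0,0,0,1,0.2833,-0.1624,-0.12,0,0,0,1,0.2833,-0.1624,-0.12,0,0,0,1,0.2833,-0.1624,-0.12,0,0,0,1,0.2833,-0.1624,-0.12,0,0,0,1,0.2833,-0.1624,-0.12,0,0,0,1,0.2833,-0.1624,-0.12,0,0,0,1,0.2833,-0.1624,-0.12,0,0,0,1]'

```text
time_s: 20.9
eef_pos: [0.4753, 0.2202, 0.3073]
eef_rot: [-0.0, 0.728, 0.685, -0.0]
wrist_force: [0.1, -0.3, -0.5]
opening: 1.002
grasp_force: 0.0
```

```bash
python3 -c "
from h import *
print(T_tool());go([.4748,.2208,.187])"
```

```text
[[ 0.0607  0.9982 -0.0006  0.4753]
 [ 0.9982 -0.0607 -0.0005  0.2202]
 [-0.0005 -0.0005 -1.      0.3073]
 [ 0.      0.      0.      1.    ]]
shift [ 0.0007 -0.0005  0.1203] rotvec [0. 0. 0.]
```

carry_out --steps '[0.0007,-0.0005,0.04,0,0,0,1,0.0007,-0.0005,0.08,0,0,0,1,0.0007,-0.0005,0.11,0,0,0,1,0.0007,-0.0005,0.12,0,0,0,1,0.0007,-0.0005,0.12,0,0,0,1,0.0007,-0.0005,0.12,0,0,0,0,0.0007,-0.0005,0.12,0,0,0,0,0.0007,-0.0005,0.12,0,0,0,0,0.0007,-0.0005,0.12,0,0,0,0,0.0007,-0.0005,0.12,0,0,0,0,0.0007,-0.0005,0.12,0,0,0,0,0.0007,-0.0005,0.12,0,0,0,0]'

```text
time_s: 22.1
eef_pos: [0.4755, 0.2219, 0.1894]
eef_rot: [0.001, 0.728, 0.686, 0.001]
wrist_force: [-0.2, -0.1, 6.2]
opening: 0.38
grasp_force: 59.1
```

carry_out --steps '[0,0,-0.04,0,0,0,0,0,0,-0.08,0,0,0,0,0,0,-0.12,0,0,0,0,0,0,-0.16,0,0,0,0,0,0,-0.19,0,0,0,0,-0.353,0.1649,-0.19,0,0,0,0,-0.353,0.1649,-0.19,0,0,0,0,-0.353,0.1649,-0.19,0,0,0,0,-0.353,0.1649,-0.19,0,0,0,0,-0.353,0.1649,-0.19,0,0,0,0,-0.353,0.1649,-0.19,0,0,0,0,-0.353,0.1649,-0.19,0,0,0,0,-0.353,0.1649,-0.19,0,0,0,0,-0.353,0.1649,-0.19,0,0,0,0,-0.353,0.1649,-0.19,0,0,0,0,-0.353,0.1649,-0.15,0,0,0,0,-0.353,0.1649,-0.11,0,0,0,0,-0.353,0.1649,-0.1,0,0,0,0,-0.353,0.1649,-0.1,0,0,0,0]'

```text
time_s: 24.0
eef_pos: [0.6167, -0.1388, 0.2858]
eef_rot: [-0.002, 0.728, 0.686, -0.001]
wrist_force: [0.9, 0.5, -4.0]
opening: 0.376
grasp_force: 61.5
```

```bash
python3 -c "
from fit import *
im,p,T=snap('wrist');cv2.imwrite('pics/w9.png',im);collars(im,p,T,[MAG[3]])
X=T_tool();print(X)
o=ctrl.get_obs();print(o['wrist_force'],o['opening'])"
```

```text
(array([ 0.6183, -0.1418]), 140)
[[ 0.0587  0.9983 -0.0005  0.6179]
 [ 0.9983 -0.0587  0.0004 -0.1396]
 [ 0.0003 -0.0005 -1.      0.2884]
 [ 0.      0.      0.      1.    ]]
[-0.3174 -0.1537 -3.0388] 0.37761476350778866
```

View pics/w9.png

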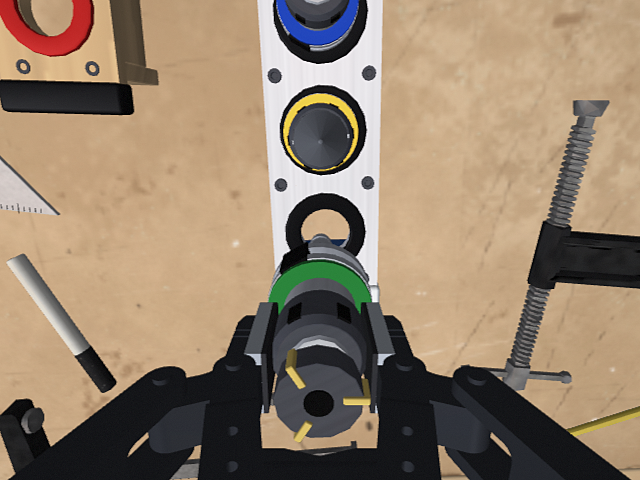

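Green is over the white-end pocket, collar (326,230) and stud tip (321,240). Yellow stands centred at (322,133). The arm is still settling toward -y, so I correct -0.7 mm and lower part way.

carry_out --steps '[-0.0007,0.0003,0,0,0,0,0,-0.0007,0.0003,0.025,0,0,0,0,-0.0007,0.0003,0.045,0,0,0,0,-0.0007,0.0003,0.06,0,0,0,0,-0.0007,0.0003,0.07,0,0,0,0,-0.0007,0.0003,0.07,0,0,0,0]'

```text
time_s: 24.65
eef_pos: [0.618, -0.1412, 0.2172]
eef_rot: [-0.001, 0.728, 0.686, -0.0]
wrist_force: [-0.4, -0.2, -4.3]
opening: 0.377
grasp_force: 61.9
```

carry_out --steps '[0,0,0.012,0,0,0,0,0,0,0.02,0,0,0,0,0,0,0.025,0,0,0,0,0,0,0.028,0,0,0,0,0,0,0.029,0,0,0,0,0,0,0.03,0,0,0,0,0,0,0.03,0,0,0,0]'

```text
time_s: 25.35
eef_pos: [0.6182, -0.1412, 0.1894]
eef_rot: [0.0, 0.728, 0.686, -0.0]
wrist_force: [-5.3, 1.8, 6.2]
opening: 0.372
grasp_force: 63.0
```

Green is seated. Release, retreat and look.

carry_out --steps '[0,0,0,0,0,0,1,0,0,0,0,0,0,1,0,0,0,0,0,0,1,0,0,0,0,0,0,1,0,0,-0.04,0,0,0,1,0,0,-0.08,0,0,0,1,0,0,-0.12,0,0,0,1,0,0,-0.16,0,0,0,1,0,0,-0.2,0,0,0,1,0.17,-0.08,-0.2,0,0,0,1,0.17,-0.08,-0.2,0,0,0,1,0.17,-0.08,-0.2,0,0,0,1,0.17,-0.08,-0.2,0,0,0,1,0.17,-0.08,-0.2,0,0,0,1,0.17,-0.08,-0.2,0,0,0,1]'

```text
time_s: 26.85
eef_pos: [0.5485, 0.0338, 0.3883]
eef_rot: [0.001, 0.727, 0.686, 0.0]
wrist_force: [-0.3, 0.1, -0.4]
opening: 1.002
grasp_force: 0.0
```

```bash
python3 -c "
from h import *
a=snap('wrist')[0];b=snap('scene')[0]
cv2.imwrite('pics/f.png',np.hstack([a[:,220:620],b[60:460,150:550].copy() if 0 else b[0:480,150:550]]));print(ctrl.get_obs()['wrist_force'])"
```

```text
[0.0961 1.1282 0.0836]
```

View pics/f.png

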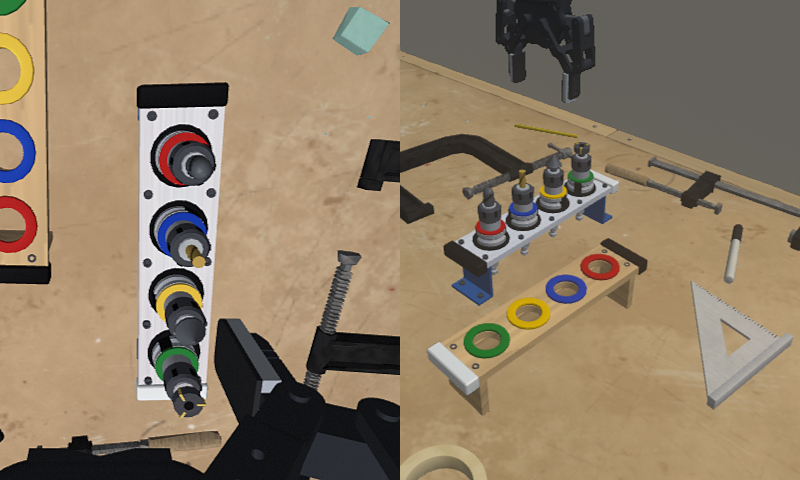

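All four holders stand upright and home. From the white end of the magazine they run green (175,365), yellow (180,305), blue (180,235) and red (185,155), and the gripper is clear.

```bash
python3 -c "
from bench import ctrl
print(ctrl.hand_in())"
```

```text
the job is handed in; nothing more can be done
None
```

All four holders are seated upright in the magazine in the order green, yellow, blue, red from its white end; I handed the job in at about 27 s, with no verdict returned.

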